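# Open the hair collector's filter cover

### The arm

A 6-joint arm with a two-finger parallel gripper is mounted at the origin on the work surface. World frame = base frame: x ahead of the robot, y to its left, z up, the work surface at z = 0. Lengths are in m, angles in rad, forces in N, time in s.
With the tool pointing down it reaches from about 0.275 to 0.775 m from the base axis. Payload 14.6 kg.
Tool frame: the origin (TCP) lies midway between the tips of the shut fingers; the grasp point (between the pads) lies 19 mm behind it; z points along the fingers, x is the direction in which the jaws open and shut, and the axes are right-handed (so a half turn about z gives the same grasp; the last joint's range is limited). The gripper opens to 85 mm and grips with 20 to 120 N. Pads are 22 mm wide; open, the fingers measure 114 mm over their backs; the gripper's body (76 mm by 85 mm) begins 54 mm behind the grasp point. The pads swing forward as they close: fully open they stand 13 mm farther back than shut.
Start: joints at [-1.38, 0.263, -0.048, 1.259, 0, 1.415], TCP at [0.178, -0.494, 0.231] pointing down, gripper open.
Joint ranges: [-2.65, 2.65], [-0.89, 1.7], [-1.18, 1.37], [-2.13, 2.11], [-1.35, 1.29], [-3.14, 3.14]. Speed limits (rad/s): [1.89, 1.89, 2.57, 2.79, 3.14, 3.14].

### API

Orientations are given as a unit quaternion [x, y, z, w].
In Python, from plant import telemetry, eyes, workorder gives the robot as it stands.
- The arm moves only by the tool step_arm, never from a script. Its argument "plan" is a list of rows, each a list of 3 entries, a list of its own where there are three numbers: the shift along the tool's x, y, z in cm, then the turn about the tool's z in degrees, then the finger opening in cm, from 0 to 8.54. In form: [[[dx, dy, dz], yaw, claw], ...]. A call has exactly 10 rows; each row is the pose to reach, as a shift and turn from the pose measured when the call began, along the tool's axes at that moment; what a row does not reach only later rows make up. A row lasts 1/8 s, in which the tool goes at most 62.5 mm and 10.7 degrees, less where a joint would pass 70% of its speed; a pose out of reach is approached as far as the arm can. A call with a gripper value outside its range is refused whole. The fingers move at their own pace and stop on an object; "squeeze" is the grip in N (left out, the last holds). Time passes only in rows, so rows that repeat a pose let the fingers close, or fill a call up. It gives the time, the measured TCP pose, the force and the opening at its end, in the units of the state.
- telemetry.sense(): the state, without advancing time (a new reading comes with each control period).
- eyes.capture(name): name is "scene" or "top" or "wrist"; returns (picture, depth): 384x512x3 uint8, blue, green, red; 384x512 float32, m along the optical axis (not along the pixel's ray), 0 where there is no reading.
- eyes.camera_info(name): a dict with "mtx" (3x3 intrinsics, pixels), "k1" (the pictures are not rectified: a ray, as slopes to the right and down, at radius r is drawn at 1 + k1 r^2 times it, then the intrinsics apply), "world_from_camera" (4x4, takes a point from camera to world coordinates). Camera axes: x right, y down, z forward; pixel columns grow to the right and rows downward; lengths in m; the calibration is good to about 2 mm. A picture is of the moment at which its call begins: read the wrist's pose just before it. camera_info takes no time and is no camera call; for the wrist camera it gives the pose at the moment of the call.
- workorder.hand_in(): hands the job in, once; it reports no verdict.
The state is a dict: "time": time; "joint_pos": joint angles; "qvel": joint speeds; "tau": joint torques, N m; "eef_pos": TCP position; "tool_rot": TCP orientation; "contact_force": force on the tool from outside, world axes, zero at the start; "wrist_torque": the same for the moment, N m; "gripper_width": finger opening in m.
Only numpy, scipy, OpenCV 4.12 (cv2) and the standard library are available. Lean on these libraries where they do the work, as an engineer would, in place of code of your own. Each camera call takes 0.05 s, during which the arm holds its last target. There are 200 camera calls.

### The job

Open the bench hair collector for cleaning: turn both black wing thumbscrews on its metal cover anticlockwise as far as they go, then lift the cover off by its handle and gently lay it, handle up, on the middle of the flat rectangular mat, lined up with the mat's long sides. Lower it until it lies on the mat before letting go, and leave the thumbscrews open.

Things in the scene. Friction and masses are not known exactly. Their poses are not given: they have to be found in the camera images.
- cover: bare metal plate 120 (x) by 280 (y) by 5 mm, about 0.4 kg, loose in a 4 mm rim on the grey collector; origin: centre of its underside (70 mm up at the start), z up, y along the long side. Grip: dark bar along y over the centre, 12 mm thick (x), 64 long, 23 to 41 mm above the origin, open beneath. Comes up only when both wings lie along its slots (y); rises 40 mm to clear them.
- screw_left (a joint): angle (rad) of the captive thumbscrew at the cover's x = 0, y = +105 mm; turns on the spot, does not rise. Black upright blade 40 mm long, 10 thick, 77 to 109 mm above the table. At 0 it lies along the cover's x (tight); grows anticlockwise from above to a stop at 1.57, along y (loose). Friction 0.04 N m, stays where left; starts at 0.1 to 0.3. (The round dial nearby is no thumbscrew.)
- screw_right (a joint): the same for the identical thumbscrew at the cover's x = 0, y = -105 mm; its blade goes through a slot 24 mm (x) by 50 mm (y) in the cover, like the other one.
- mat: flat rectangular silicone mat, 190 (x) by 330 (y) by 6 mm thick, fixed to the table; origin: centre of its underside on the table, z up, y along its long side. The cover laid on it has its origin 6 mm above the table. A smaller round mat elsewhere on the table is not meant.

How it is judged:
By the outcome, as a careful person would: the job done as asked, in the order asked, and still so for the second after the job is handed in, with the robot touching nothing.
It also fails if it takes over 69 s, if anything falls off the work surface, if the arm or the gripper's body presses on something with over 40 N, if the wrist force passes 120 N, or if a joint passes its speed limit or range.

## Working session

There is one attempt and no reset: what is moved stays moved. The work goes in short steps, Python scripts to look and compute and a tool call to move; the robot and the scene stay as the last step left them, time stands still between calls to the robot, and variables do not carry over. Pictures are saved under pics/ and viewed, about 8 in all and at most 12, crops included, and the job is handed in when it is done.

Besides the shell and the picture viewer there is one more tool, called after ">>>" as a command line: name --argument value ..., lists and objects as JSON in quotes. step_arm: Moves the arm, as the interface text tells. Its arguments: {"type":"object","properties":{"plan":{"type":"array","items":{"type":"array"}},"squeeze":{"type":"number"}},"required":["plan"]}

```bash
mkdir -p pics
cat > h.py <<'E'
import numpy as np, cv2
from plant import telemetry, eyes, workorder
def snap(n,f=None):
    im,d=eyes.capture(n)
    if f: cv2.imwrite('pics/'+f,im)
    return im,d,eyes.camera_info(n)
def cast(ci,px,z):
    K=np.array(ci['mtx'],float);T=np.array(ci['world_from_camera'])
    px=np.array(px,float).reshape(-1,2)
    n=cv2.undistortPoints(px.reshape(-1,1,2),K,np.array([ci['k1'],0,0,0.])).reshape(-1,2)
    r=np.c_[n,np.ones(len(n))]@T[:3,:3].T; o=T[:3,3]
    return o+r*((z-o[2])/r[:,2])[:,None]
def cloud(ci,d):
    K=np.array(ci['mtx'],float);T=np.array(ci['world_from_camera'])
    h,w=d.shape;u,v=np.meshgrid(np.arange(w),np.arange(h))
    n=cv2.undistortPoints(np.stack([u,v],-1).reshape(-1,1,2).astype(float),K,np.array([ci['k1'],0,0,0.])).reshape(-1,2)
    P=np.c_[n,np.ones(len(n))]*d.reshape(-1,1)
    return (P@T[:3,:3].T+T[:3,3]).reshape(h,w,3)
E
python3 - <<'E'
from h import *
a,d,ci=snap('top','top1.png'); print(ci, telemetry.sense())
b,_,_=snap('scene')
np.savez('t1.npz',a=a,d=d)
cv2.imwrite('pics/scene1.png',b)
E
```

```text
{'mtx': array([[457.59659855,   0.        , 256.13768296],
       [  0.        , 457.59659855, 193.88141806],
       [  0.        ,   0.        ,   1.        ]]), 'k1': -0.05986751404856793, 'world_from_camera': array([[-0.02126848, -0.99554536,  0.09185367,  0.44888137],
       [-0.99956999,  0.01931919, -0.02205897,  0.00590575],
       [ 0.02018617, -0.09228334, -0.99552815,  1.03445873],
       [ 0.        ,  0.        ,  0.        ,  1.        ]])} {'time': 0.05, 'joint_pos': array([-1.38034231e+00,  2.63503204e-01, -4.88923349e-02,  1.25936704e+00,
       -1.36755593e-05,  1.41548311e+00]), 'qvel': array([-0.00037012,  0.00052951,  0.00116297,  0.00012253, -0.00024032,
       -0.00116912]), 'tau': array([ 4.38705756e-03, -6.39230776e+01,  3.85492659e+01,  9.52369563e-03,
        2.19996036e-05,  1.71853929e-05]), 'eef_pos': array([ 0.1778708 , -0.49369352,  0.23085167]), 'tool_rot': array([ 8.18204832e-01, -5.74926622e-01, -3.52319399e-04, -3.30646606e-04]), 'contact_force': array([-0.21414547, -0.14280631, -0.23455702]), 'wrist_torque': array([ 0.02830213, -0.03517543,  0.01231756]), 'gripper_width': 0.08525662224388883}
```

View pics/top1.png

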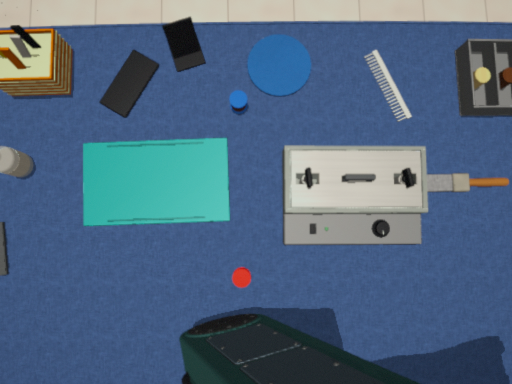

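View pics/scene1.png

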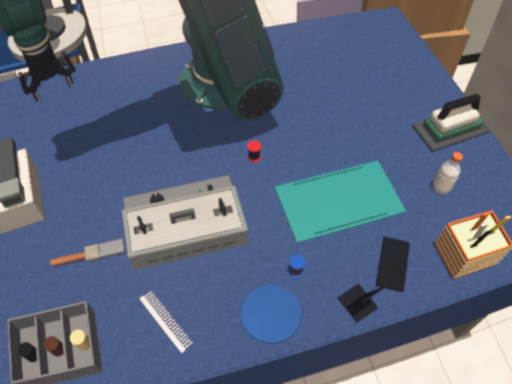

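The top view shows the teal mat at about (156,181), the cover at (355,180), the blades at (308,177) and (406,177), and the handle at (358,178). The dial at (381,228) sits below the cover, so it isn't one of the screws. Next I'll measure these.

Run:
```python
from h import *
z=np.load('t1.npz');a,d=z['a'],z['d'];ci=eyes.camera_info('top')
hsv=cv2.cvtColor(a,cv2.COLOR_BGR2HSV)
def rect(m,zz,name):
    cs,_=cv2.findContours(m.astype(np.uint8),cv2.RETR_EXTERNAL,cv2.CHAIN_APPROX_NONE)
    c=max(cs,key=cv2.contourArea); w=cast(ci,c.reshape(-1,2),zz)[:,:2]
    r=cv2.minAreaRect((w*1000).astype(np.float32)); b=cv2.boxPoints(r)
    e=[b[1]-b[0],b[2]-b[1]]; L=max(e,key=np.linalg.norm)
    if L[1]<0:L=-L
    print(name,np.round(r[0],1),np.round(r[1],1),'yaw of long axis from y (deg)',np.degrees(np.arctan2(-L[0],L[1])).round(2))
H,S,V=cv2.split(hsv)
rect((abs(H.astype(int)-83)<10)&(S>120)&(V>90),0.006,'mat')
m=(S<60)&(V>190); m[:, :280]=0;m[:,430:]=0;m[:140]=0;m[216:]=0
rect(m,0.075,'cover')
P=cloud(ci,d)
dark=(V<75)
for n,(u0,u1,zz) in {'left':(296,322,.109),'handle':(335,382,.111),'right':(392,420,.109)}.items():
    k=np.zeros_like(dark);k[160:196,u0:u1]=dark[160:196,u0:u1]
    rect(k,zz,n); 
    q=k&(P[...,2]>.095); print(n,k.sum(),q.sum(),P[q].mean(0).round(4), P[q][:,2].max()); 
    if q.sum()>4: rect(q,zz,n+' top')
im=cv2.resize(a[140:250,275:435],None,fx=5,fy=5,interpolation=cv2.INTER_CUBIC);cv2.imwrite('pics/crop1.png',im)
```

```text
mat [577.2 210.6] [190.2 329.3] yaw of long axis from y (deg) 1.0
cover [ 565.5 -227. ] [279.7 120.1] yaw of long axis from y (deg) -0.88
left [ 565.9 -121.4] [12.3 39.1] yaw of long axis from y (deg) 88.18
left 103 83 [ 0.5654 -0.1215  0.118 ] 1.0344587319820844
left top [ 566.9 -122.4] [10.3 37.1] yaw of long axis from y (deg) 88.17
handle [ 562.7 -222.9] [60.1  8.2] yaw of long axis from y (deg) -1.04
handle 50 39 [ 0.5626 -0.2181  0.1042] 0.11025610589115076
handle top [ 563.8 -223. ] [60.1  6.2] yaw of long axis from y (deg) -1.03
right [ 562.2 -329.1] [25.3 35.6] yaw of long axis from y (deg) 86.99
right 178 106 [ 0.5634 -0.3322  0.1058] 0.11362973075537608
right top [ 563.3 -331.6] [36.1 14. ] yaw of long axis from y (deg) -76.8
```

View pics/crop1.png

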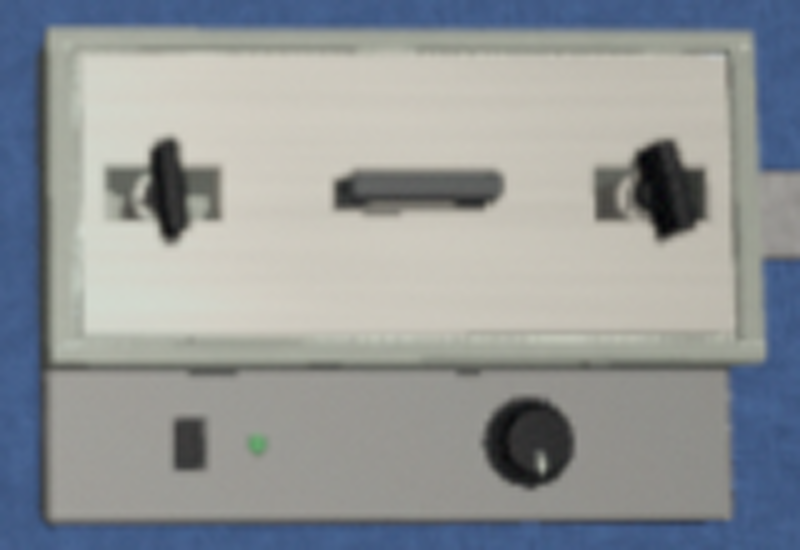

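The sizes match: the mat is 190×329 mm and the cover 280×120 mm. The blades stand at y ≈ ±105 mm from the cover centre. I'll go above the right screw first and look again from close up.

```bash
cat >> h.py <<'E'
from scipy.spatial.transform import Rotation as Rn
def goto(x,y,z,ang):
    "shift (cm, tool axes) and yaw (deg) to reach world x,y,z with jaw axis at ang deg (mod 180)"
    s=telemetry.sense(); R=Rn.from_quat(s['tool_rot']).as_matrix()
    t=R.T@(np.array([x,y,z])-s['eef_pos'])*100
    cur=np.degrees(np.arctan2(R[1,0],R[0,0])); dy=cur-ang
    dy=(dy+90)%180-90
    print('t',round(s['time'],2),'pos',s['eef_pos'].round(4),'jaw',cur.round(2),'F',s['contact_force'].round(1),'w',round(s['gripper_width'],4),'j',s['joint_pos'].round(2)[[0,5]],'-> shift',t.round(2),'yaw',round(dy,2))
E
python3 -c "
from h import *
goto(.5635,-.332,.20,-77)"
```

```text
t 0.1 pos [ 0.1779 -0.4937  0.2309] jaw -70.19 F [-0.3 -0.5  1. ] w 0.0855 j [-1.38  1.42] -> shift [ -2.14 -41.76   3.09] yaw 6.81
```

>>> step_arm --plan '[[[-0.3, -5.5, 0.2], 1, 8.5], [[-0.6, -11.5, 0.6], 2, 8.5], [[-0.9, -17.5, 1.0], 3, 8.5], [[-1.2, -23.5, 1.5], 4, 8.5], [[-1.5, -29.5, 2.0], 5, 8.5], [[-1.8, -35.5, 2.5], 6, 8.5], [[-2.1, -40, 3.0], 6.8, 8.5], [[-2.1, -41.8, 3.1], 6.8, 8.5], [[-2.1, -41.8, 3.1], 6.8, 8.5], [[-2.1, -41.8, 3.1], 6.8, 8.5]]' --squeeze 30

```text
time: 1.35
eef_pos: [0.563, -0.3329, 0.2002]
tool_rot: [0.782, -0.623, -0.0, -0.0]
contact_force: [-1.3, -0.2, -0.8]
gripper_width: 0.0851
```

Run:
```python
from h import *
ci=eyes.camera_info('wrist'); a,d,_=snap('wrist','w1.png'); np.savez('w1.npz',a=a,d=d,T=ci['world_from_camera'],K=ci['mtx'])
goto(.5635,-.332,.083,-77)
P=cloud(ci,d); V=a.max(2)
m=((P[...,2]>.098)&(P[...,2]<.12)&(d>0)&(V<110)).astype(np.uint8)
n,l,st,c=cv2.connectedComponentsWithStats(m)
for i in range(1,n):
    if st[i,4]<60: continue
    q=P[l==i]; r=cv2.minAreaRect((q[:,:2]*1000).astype(np.float32)); b=cv2.boxPoints(r);e=max([b[1]-b[0],b[2]-b[1]],key=np.linalg.norm)
    print(st[i],np.median(q[:,2]).round(4),np.round(r[0],1),np.round(r[1],1),'ang',(np.degrees(np.arctan2(e[1],e[0]))%180).round(1))
```

```text
t 1.4 pos [ 0.563  -0.333   0.2003] jaw -77.06 F [-0.1 -0.8 -0.1] w 0.0847 j [-0.66  2.26] -> shift [-0.08 -0.08 11.73] yaw -0.06
[ 11 111  25  47 870] 0.1067 [ 567.  -125.8] [38.8 11. ] ang 6.4
[108 149  72  29 207] 0.1029 [ 569.3 -231.4] [62.   9.1] ang 80.3
[250 169  12  43 452] 0.1081 [ 563.1 -334.1] [38.2  9.9] ang 11.4
```

View pics/w1.png

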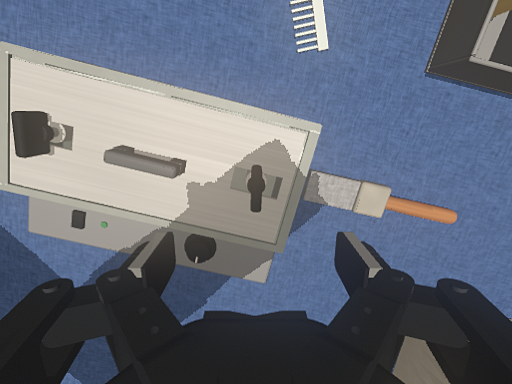

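The wrist view shows the right blade at about (256,188), with its top centred at (563,-334) mm and turned about 11°. The left blade is at about 6°. I'll descend and grip the right blade.

>>> step_arm --plan '[[[0, 0, 4], 1.5, 8.5], [[0, 0, 8], 1.5, 6], [[0, 0, 10.5], 1.5, 4], [[0, 0, 11.7], 1.5, 3.0], [[0, 0, 12.0], 1.5, 2], [[0, 0, 12.0], 1.5, 0.5], [[0, 0, 12.0], 1.5, 0.5], [[0, 0, 12.0], 1.5, 0.5], [[0, 0, 12.0], 1.5, 0.5], [[0, 0, 12.0], 1.5, 0.5]]' --squeeze 25

```text
time: 2.65
eef_pos: [0.5628, -0.334, 0.0808]
tool_rot: [0.774, -0.633, 0.0, 0.0]
contact_force: [-0.5, -4.7, -8.7]
gripper_width: 0.0158
```

>>> step_arm --plan '[[[0, 0, 0], 0, 0.5], [[0, 0, 0], 0, 0.5], [[0, 0, 0], 0, 0.5], [[0, 0, 0], -8, 0.5], [[0, 0, 0], -16, 0.5], [[0, 0, 0], -24, 0.5], [[0, 0, 0], -32, 0.5], [[0, 0, 0], -40, 0.5], [[0, 0, 0], -48, 0.5], [[0, 0, 0], -48, 0.5]]'

```text
time: 3.9
eef_pos: [0.5629, -0.3342, 0.0809]
tool_rot: [0.964, -0.264, 0.0, 0.001]
contact_force: [2.1, -4.7, -12.0]
gripper_width: 0.016
```

```bash
python3 -c "
from h import *
goto(.5633,-.3332,.081,-0.9)
print(telemetry.sense()['wrist_torque'])"
```

```text
t 3.9 pos [ 0.5629 -0.3342  0.0809] jaw -30.65 F [  2.1  -4.7 -12. ] w 0.016 j [-0.66  1.45] -> shift [-0.02 -0.11 -0.01] yaw -29.75
[-0.93030007 -0.33710452  0.03160491]
```

Run:
```python
from h import *
a,d,_=snap('wrist'); b,_,_=snap('top')
b=cv2.resize(b[130:226,290:430],(560,384),interpolation=cv2.INTER_CUBIC)
c=np.hstack([cv2.resize(a[90:384,100:400],(392,384)),b])[:,:800]
cv2.imwrite('pics/c2.png',c)
```

```text
(no output)
```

View pics/c2.png

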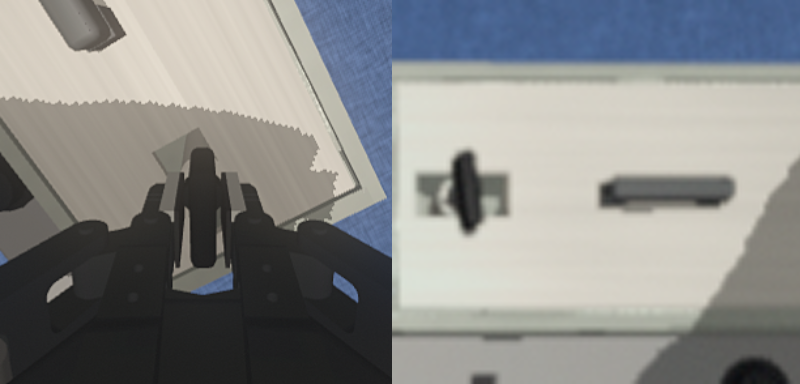

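The blade has turned with the jaws: in the wrist view it stands upright between the pads at about (203,205). I'll carry on to the stop.

>>> step_arm --plan '[[[0, 0, 0], -8, 0.5], [[0, 0, 0], -16, 0.5], [[0, 0, 0], -23, 0.5], [[0, 0, 0], -28, 0.5], [[0, 0, 0], -31, 0.5], [[0, 0, 0], -31, 0.5], [[0, 0, 0], -31, 3.5], [[0, 0, 0], -31, 4.5], [[0, 0, -1], -31, 5], [[0, 0, -4], -31, 5]]'

```text
time: 5.25
eef_pos: [0.5623, -0.3337, 0.1211]
tool_rot: [1.0, 0.001, -0.001, 0.0]
contact_force: [-0.2, 0.3, -0.6]
gripper_width: 0.0496
```

Run:
```python
from h import *
goto(.567,-.1235,.15,-83.6)
ci=eyes.camera_info('wrist'); a,d,_=snap('wrist','w3.png')
P=cloud(ci,d); V=a.max(2)
m=((P[...,2]>.098)&(P[...,2]<.12)&(d>0)&(V<110)).astype(np.uint8)
n,l,st,c=cv2.connectedComponentsWithStats(m)
for i in range(1,n):
    if st[i,4]<60: continue
    q=P[l==i]; r=cv2.minAreaRect((q[:,:2]*1000).astype(np.float32)); b=cv2.boxPoints(r);e=max([b[1]-b[0],b[2]-b[1]],key=np.linalg.norm)
    print(st[i],np.median(q[:,2]).round(4),np.round(r[0],1),np.round(r[1],1),'ang',(np.degrees(np.arctan2(e[1],e[0]))%180).round(1))
```

```text
t 5.25 pos [ 0.5623 -0.3337  0.1211] jaw 0.16 F [-0.2  0.3 -0.6] w 0.0496 j [-0.66  0.91] -> shift [  0.52 -21.02  -2.9 ] yaw 83.76
[248 193  17  63 968] 0.108 [ 562.3 -333.8] [39.2 10. ] ang 89.4
```

>>> step_arm --plan '[[[0, 0, -2.5], 10, 6], [[0.1, -4, -3], 20, 8.5], [[0.2, -8, -3], 30, 8.5], [[0.3, -12, -3], 40, 8.5], [[0.3, -16, -3], 50, 8.5], [[0.4, -19, -3], 60, 8.5], [[0.4, -21, -3], 70, 8.5], [[0.4, -21, -3], 80, 8.5], [[0.4, -21, -3], 83.8, 8.5], [[0.4, -21, -3], 83.8, 8.5]]'

```text
time: 6.55
eef_pos: [0.5673, -0.1246, 0.1559]
tool_rot: [0.745, -0.667, 0.003, 0.0]
contact_force: [0.2, 0.4, 0.2]
gripper_width: 0.0853
```

```bash
cat >> h.py <<'E'
def blades(f):
    ci=eyes.camera_info('wrist'); a,d,_=snap('wrist',f)
    P=cloud(ci,d); V=a.max(2)
    m=((P[...,2]>.098)&(P[...,2]<.12)&(d>0)&(V<110)).astype(np.uint8)
    n,l,st,c=cv2.connectedComponentsWithStats(m)
    for i in range(1,n):
        if st[i,4]<60: continue
        q=P[l==i]; r=cv2.minAreaRect((q[:,:2]*1000).astype(np.float32)); b=cv2.boxPoints(r);e=max([b[1]-b[0],b[2]-b[1]],key=np.linalg.norm)
        print(st[i],np.median(q[:,2]).round(4),np.round(r[0],1),np.round(r[1],1),'ang',(np.degrees(np.arctan2(e[1],e[0]))%180).round(1))
E
python3 -c "
from h import *
goto(.566,-.1235,.081,-83.6); blades('w4.png')"
```

```text
t 6.55 pos [ 0.5673 -0.1246  0.1559] jaw -83.61 F [0.2 0.4 0.2] w 0.0853 j [-0.36  2.67] -> shift [-0.16  0.14  7.49] yaw -0.01
[247 180  14  53 682] 0.1079 [ 566.7 -124.2] [39.   9.9] ang 6.3
[345 210  85  20 653] 0.107 [ 565.9 -227.1] [10.7 60.9] ang 91.1
[485 228  27  17 354] 0.1064 [ 563.4 -323. ] [20.7  9.6] ang 90.0
```

>>> step_arm --plan '[[[0, 0, 3.5], 0, 6], [[0, 0, 6], 0, 4], [[0, 0, 7.2], 0, 3], [[0, 0, 7.5], 0, 2], [[0, 0, 7.5], 0, 0.5], [[0, 0, 7.5], 0, 0.5], [[0, 0, 7.5], 0, 0.5], [[0, 0, 7.5], 0, 0.5], [[0, 0, 7.5], -6, 0.5], [[0, 0, 7.5], -12, 0.5]]'

```text
time: 7.85
eef_pos: [0.5674, -0.1241, 0.0811]
tool_rot: [0.813, -0.583, 0.002, -0.0]
contact_force: [0.3, 6.1, -6.4]
gripper_width: 0.0154
```

```bash
python3 -c "
from h import *
goto(.5667,-.1242,.081,-0.9); print(telemetry.sense()['wrist_torque'])"
```

```text
t 7.85 pos [ 0.5674 -0.1241  0.0811] jaw -71.3 F [ 0.3  6.1 -6.4] w 0.0154 j [-0.36  2.46] -> shift [-0.01  0.07  0.01] yaw -70.4
[ 1.33596902  0.01148279 -0.030295  ]
```

>>> step_arm --plan '[[[0, 0, 0], -8, 0.5], [[0, 0, 0], -16, 0.5], [[0, 0, 0], -24, 0.5], [[0, 0, 0], -32, 0.5], [[0, 0, 0], -40, 0.5], [[0, 0, 0], -48, 0.5], [[0, 0, 0], -56, 0.5], [[0, 0, 0], -64, 0.5], [[0, 0, 0], -70, 0.5], [[0, 0, 0], -71.5, 0.5]]'

```text
time: 9.1
eef_pos: [0.5671, -0.1238, 0.0811]
tool_rot: [1.0, 0.002, 0.002, 0.001]
contact_force: [-1.1, 1.9, -9.5]
gripper_width: 0.0161
```

>>> step_arm --plan '[[[0, 0, 0], 0, 0.5], [[0, 0, 0], 0, 3], [[0, 0, 0], 0, 4.5], [[0, 0, 0], 0, 5], [[0, 0, -3], 0, 5], [[0, 0, -5], 0, 5], [[0, 0, -8], 0, 5], [[0, 0, -8], 0, 5], [[0, 0, -8], 0, 5], [[0, 0, -8], 0, 5]]'

```text
time: 10.35
eef_pos: [0.5665, -0.1235, 0.1603]
tool_rot: [1.0, 0.002, 0.001, 0.001]
contact_force: [-0.2, 0.2, 0.5]
gripper_width: 0.0498
```

```bash
python3 -c "
from h import *
goto(.5655,-.228,.15,-0.9); blades('w5.png')"
```

```text
t 10.35 pos [ 0.5665 -0.1235  0.1603] jaw 0.25 F [-0.2  0.2  0.5] w 0.0498 j [-0.35  1.21] -> shift [-0.14 10.45  1.05] yaw 1.15
[249 179  14  51 638] 0.108 [ 566.3 -123.5] [38.   9.9] ang 89.9
```

Both blades now lie along the slots at 89.4° and 89.9°, against a cover axis of about 89°. Next is the handle.

>>> step_arm --plan '[[[-0.1, 4, 0], 1.2, 6], [[-0.1, 8, 0], 1.2, 6], [[-0.15, 10.2, 1], 1.2, 6], [[-0.15, 10.4, 3], 1.2, 5], [[-0.15, 10.4, 5.5], 1.2, 5], [[-0.15, 10.4, 7.3], 1.2, 5], [[-0.15, 10.4, 7.8], 1.2, 4], [[-0.15, 10.4, 7.8], 1.2, 2], [[-0.15, 10.4, 7.8], 1.2, 0.5], [[-0.15, 10.4, 7.8], 1.2, 0.5]]' --squeeze 60

```text
time: 11.65
eef_pos: [0.5659, -0.2277, 0.0831]
tool_rot: [1.0, -0.008, 0.001, 0.001]
contact_force: [0.8, 1.8, 2.4]
gripper_width: 0.0111
```

>>> step_arm --plan '[[[0, 0, 0], 0, 0.5], [[0, 0, 0], 0, 0.5], [[0, 0, 0], 0, 0.5], [[0, 0, 0], 0, 0.5], [[0, 0, -0.3], 0, 0.5], [[0, 0, -0.7], 0, 0.5], [[0, 0, -1.1], 0, 0.5], [[0, 0, -1.5], 0, 0.5], [[0, 0, -1.5], 0, 0.5], [[0, 0, -1.5], 0, 0.5]]'

```text
time: 12.9
eef_pos: [0.5658, -0.2276, 0.098]
tool_rot: [1.0, -0.008, 0.001, 0.001]
contact_force: [-0.0, 0.1, -3.9]
gripper_width: 0.0108
```

Run:
```python
from h import *
goto(.565,-.228,.15,-1)
a,d,_=snap('wrist'); b,_,_=snap('scene')
cv2.imwrite('pics/c6.png',np.hstack([a[:,50:450],cv2.resize(b[160:280,90:270],(400,267))[0:267].copy() if 0 else cv2.resize(b[150:288,100:244],(400,384),interpolation=cv2.INTER_CUBIC)]))
```

```text
t 12.9 pos [ 0.5658 -0.2276  0.098 ] jaw -0.95 F [-0.   0.1 -3.9] w 0.0108 j [-0.52  1.07] -> shift [-0.07  0.04 -5.2 ] yaw 0.05
```

View pics/c6.png

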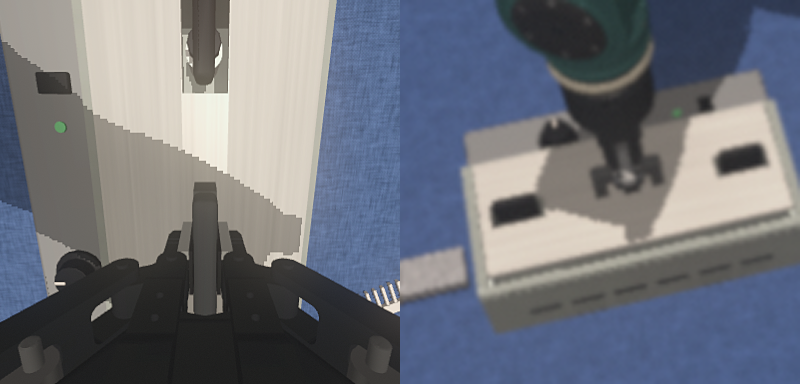

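The cover is up 15 mm with a weight of 3.9 N, and its slots show the blades passing through. I'll lift clear and carry it across.

>>> step_arm --plan '[[[0, 0, -1], 0, 0.5], [[0, 0, -2], 0, 0.5], [[0, 0, -3.5], 0, 0.5], [[0, 0, -5], 0, 0.5], [[0, 0, -6.3], 0, 0.5], [[0, -2, -7], 0, 0.5], [[0.2, -5, -7], 0, 0.5], [[0.3, -9, -7], 0, 0.5], [[0.4, -13, -7], -0.5, 0.5], [[0.5, -17, -7], -1, 0.5]]'

```text
time: 14.25
eef_pos: [0.573, -0.0554, 0.1679]
tool_rot: [1.0, 0.001, 0.001, 0.001]
contact_force: [0.2, -0.1, -4.5]
gripper_width: 0.0109
```

```bash
python3 -c "
from h import *
goto(.5775,.2108,.1,1)"
```

```text
t 14.25 pos [ 0.573  -0.0554  0.1679] jaw 0.09 F [ 0.2 -0.1 -4.5] w 0.0109 j [-0.24  1.33] -> shift [  0.48 -26.63   6.76] yaw -0.91
```

>>> step_arm --plan '[[[0, -4, 0], 0, 0.5], [[0.1, -8, 0], 0, 0.5], [[0.2, -12, 0], -0.3, 0.5], [[0.3, -16, 0], -0.6, 0.5], [[0.4, -20, 0.5], -0.9, 0.5], [[0.5, -24, 2], -0.9, 0.5], [[0.5, -26, 4], -0.9, 0.5], [[0.5, -26.6, 6], -0.9, 0.5], [[0.5, -26.6, 7], -0.9, 0.5], [[0.5, -26.6, 7], -0.9, 0.5]]'

```text
time: 15.5
eef_pos: [0.5772, 0.2105, 0.0974]
tool_rot: [1.0, 0.009, 0.001, 0.001]
contact_force: [-0.5, -0.2, -4.1]
gripper_width: 0.011
```

```bash
cat > plate.py <<'E'
from h import *
def run(f,z):
    a,d,ci=snap('top',f); P=cloud(ci,d); H,S,V=cv2.split(cv2.cvtColor(a,cv2.COLOR_BGR2HSV))
    m=(S<80)&(V>70)&(abs(P[...,2]-z)<.012)
    m[:, :70]=0;m[:,245:]=0;m[:120]=0;m[240:]=0
    cs,_=cv2.findContours(m.astype(np.uint8),cv2.RETR_EXTERNAL,cv2.CHAIN_APPROX_NONE)
    c=np.concatenate([k for k in cs if len(k)>15]); w=cast(ci,c.reshape(-1,2),z)[:,:2]
    r=cv2.minAreaRect((w*1000).astype(np.float32)); b=cv2.boxPoints(r)
    L=max([b[1]-b[0],b[2]-b[1]],key=np.linalg.norm); L=L*np.sign(L[1])
    print('cover',np.round(r[0],1),np.round(r[1],1),'yaw',np.degrees(np.arctan2(-L[0],L[1])).round(2),'zmed',np.median(P[m][:,2]))
    return a
E
python3 -c "
from plate import *
goto(.5775,.2108,.02,1)
a=run('t7.png',.0905)"
```

```text
t 15.5 pos [0.5772 0.2105 0.0974] jaw 0.99 F [-0.5 -0.2 -4.1] w 0.011 j [0.22 1.77] -> shift [ 0.02 -0.04  7.74] yaw -0.01
cover [579.8 160.5] [120.4 185.4] yaw 0.99 zmed 0.08948906134043633
```

View pics/t7.png

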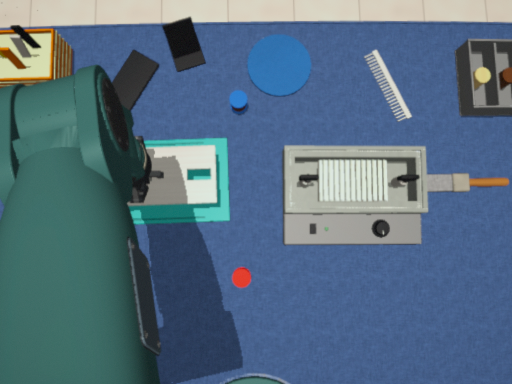

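The cover hangs above the mat at the right yaw (0.99°, against 1.0° for the mat) and within 2–3 mm of centre. The collector is open, with both blades along y at (308,178) and (407,178). I'll make a small correction and lower it.

>>> step_arm --plan '[[[-0.1, -0.2, 1], 0, 0.5], [[-0.1, -0.2, 2.5], 0, 0.5], [[-0.1, -0.2, 4], 0, 0.5], [[-0.1, -0.2, 5.3], 0, 0.5], [[-0.1, -0.2, 6.3], 0, 0.5], [[-0.1, -0.2, 6.9], 0, 0.5], [[-0.1, -0.2, 7.2], 0, 0.5], [[-0.1, -0.2, 7.4], 0, 0.5], [[-0.1, -0.2, 7.5], 0, 0.5], [[-0.1, -0.2, 7.5], 0, 0.5]]'

```text
time: 16.8
eef_pos: [0.5769, 0.2123, 0.0232]
tool_rot: [1.0, 0.009, 0.001, 0.001]
contact_force: [0.4, -0.4, -4.6]
gripper_width: 0.0108
```

>>> step_arm --plan '[[[0, 0, 0.05], 0, 0.5], [[0, 0, 0.1], 0, 0.5], [[0, 0, 0.15], 0, 0.5], [[0, 0, 0.2], 0, 0.5], [[0, 0, 0.25], 0, 0.5], [[0, 0, 0.25], 0, 0.5], [[0, 0, 0.25], 0, 0.5], [[0, 0, 0.25], 0, 0.5], [[0, 0, 0.25], 0, 0.5], [[0, 0, 0.25], 0, 0.5]]'

```text
time: 18.05
eef_pos: [0.5769, 0.2123, 0.0207]
tool_rot: [1.0, 0.008, 0.001, 0.001]
contact_force: [-0.1, 0.3, -4.9]
gripper_width: 0.0109
```

Still hanging at −4.9 N, so I'll continue down in small steps.

>>> step_arm --plan '[[[0, 0, 0.04], 0, 0.5], [[0, 0, 0.08], 0, 0.5], [[0, 0, 0.12], 0, 0.5], [[0, 0, 0.16], 0, 0.5], [[0, 0, 0.2], 0, 0.5], [[0, 0, 0.2], 0, 0.5], [[0, 0, 0.2], 0, 0.5], [[0, 0, 0.2], 0, 0.5], [[0, 0, 0.2], 0, 0.5], [[0, 0, 0.2], 0, 0.5]]'

```text
time: 19.3
eef_pos: [0.577, 0.2123, 0.0191]
tool_rot: [1.0, 0.009, 0.002, 0.001]
contact_force: [-3.2, -0.8, 5.2]
gripper_width: 0.0108
```

Contact: the force has changed sign to +5 N at the expected height. I'll release and rise.

>>> step_arm --plan '[[[0, 0, 0], 0, 1.5], [[0, 0, 0], 0, 2.5], [[0, 0, 0], 0, 3.5], [[0, 0, 0], 0, 4], [[0, 0, 0], 0, 4], [[0, 0, -1], 0, 4], [[0, 0, -3], 0, 4], [[0, 0, -7], 0, 4], [[0, 0, -12], 0, 4], [[0, 0, -17], 0, 4]]'

```text
time: 20.55
eef_pos: [0.5762, 0.2124, 0.1915]
tool_rot: [1.0, 0.009, 0.002, 0.0]
contact_force: [1.6, 0.6, 0.0]
gripper_width: 0.04
```

>>> step_arm --plan '[[[0, 4, -1], 0, 4], [[0, 9, -1], 0, 4], [[0, 15, -1], 0, 4], [[0, 21, -1], 0, 4], [[0, 27, -1], 0, 4], [[0, 33, -1], 0, 4], [[0, 39, -1], 0, 4], [[0, 45, -1], 0, 4], [[0, 50, -1], 0, 4], [[0, 50, -1], 0, 4]]'

```text
time: 21.8
eef_pos: [0.5842, -0.2907, 0.202]
tool_rot: [1.0, 0.007, 0.002, 0.001]
contact_force: [0.4, 0.5, -0.4]
gripper_width: 0.0397
```

```bash
python3 -c "
from plate import *
goto(.5775,.2108,.02,1)
a=run('t8.png',.011)
cv2.imwrite('pics/t8c.png',cv2.resize(a[120:260,70:440],(793,300),interpolation=cv2.INTER_CUBIC))"
```

```text
t 21.8 pos [ 0.5842 -0.2907  0.202 ] jaw 0.76 F [ 0.4  0.5 -0.4] w 0.0397 j [-0.59  0.97] -> shift [ -0.07 -50.18  18.13] yaw -0.24
cover [578.5 210.2] [122.6 280.9] yaw 0.98 zmed 0.01108574047651456
```

View pics/t8c.png

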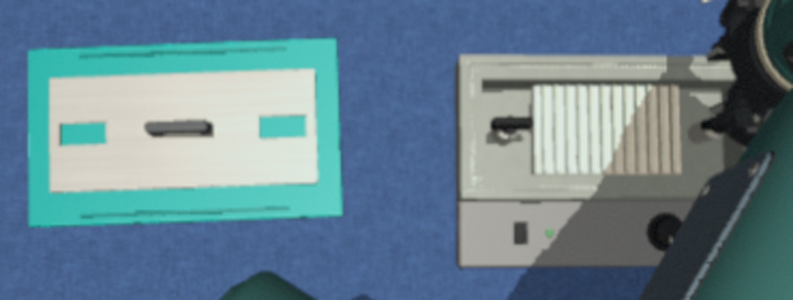

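The cover lies flat, handle up, centred on the mat (handle at about (179,128) in the crop). Both blades still lie along y, at (512,124) and (712,124).

```bash
python3 -c "
from plant import workorder
print(workorder.hand_in())"
```

```text
the job is handed in; nothing more can be done
None
```

I turned both thumbscrews anticlockwise until their blades lay along the slots. I then lifted the cover off by its handle, lowered it onto the rectangular mat until it touched, and let go. The job is handed in at about 22 s of robot time, well under the 69 s limit; the hand-in reports no verdict.

- **Placement:** in the last top view the cover lies flat with its handle up, its top surface 11 mm above the table as expected. Its centre is at (578.5, 210.2) mm against (577.2, 210.6) mm for the mat, and its yaw is 0.98° against 1.00°.
- **Thumbscrews:** just after turning, the wrist camera read 89.4° for the right blade and 89.9° for the left. The cover's axis was at about 89°, so the readings run up to 1° past it, which is within measuring error. In the last view both still lie along the slots, with the right one partly hidden by the gripper.
- **Forces:** the readings I saw at the end of each move were 13 N or less, and the gripper was touching nothing at hand-in.
- **Disagreement:** while the cover still hung, the top view put it 2–3 mm off the mat's centre. I corrected by 1–2 mm before lowering it.

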